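# Drive the toy car into its garage past the sprung gate

## Robot

A 6-joint arm with a two-finger parallel gripper is mounted at the origin on the work surface. World frame = base frame: x ahead of the robot, y to its left, z up, the work surface at z = 0. Lengths are in m, angles in rad, forces in N, time in s.
With the tool pointing down it reaches from about 0.35 to 0.975 m from the base axis. Payload 4.9 kg.
Tool frame: the origin (TCP) lies between the finger pads; the fingertips stand 19 mm ahead of it and the grasp point (between the pads) is the TCP; z points along the fingers, y is the direction in which the jaws open and shut (so a half turn about z gives the same grasp; the last joint's range is limited). The gripper opens to 85 mm and grips with 20 to 120 N. Pads are 22 mm wide; open, the fingers measure 114 mm over their backs; the gripper's body (76 mm by 85 mm) begins 54 mm behind the grasp point. The pads swing forward as they close: fully open they stand 13 mm farther back than shut.
Start: joints at [1.004, 0.053, 1.613, -0, 1.476, -0.119], TCP at [0.271, 0.563, 0.25] pointing down, gripper open.
Joint ranges: [-3.01, 3.01], [-1.01, 2.22], [0.06, 2.58], [-1.02, 4.17], [0.09, 2.62], [-3.14, 3.14]. Speed limits (rad/s): [2.57, 2.57, 3.14, 3.14, 3.14, 3.14].

## Interface

Orientations are given as a unit quaternion [w, x, y, z].
In Python, from plant import state, grab_frame, calibration, job_done gives the robot as it stands. The module is installed in compiled form; this text tells all that it offers.
- The arm moves only by the tool servo_tool, never from a script. Its argument "deltas" is a list that holds one entry, the list of rows, each a list of 5 numbers: the finger opening in mm, from 0 to 85.4, then the shift along the world's x, y, z in mm, then the turn about the world's z in units of 6 degrees (1.0 is 6 degrees). A call has 1 to 5 rows; each row is the pose to reach, as a shift and turn from the pose commanded when the call began; what a row does not reach only later rows make up. A row lasts 1/8 s, in which the tool goes at most 62.5 mm and 10.7 degrees, less where a joint would pass 70% of its speed; a pose out of reach is approached as far as the arm can. A call with a gripper value outside its range is refused whole. The fingers move at their own pace and stop on an object; the grip force is fixed at half the most. Time passes only in rows, so rows that repeat a pose let the fingers close. It gives the time, the measured TCP pose, the force and the opening at its end, in the units of the state.
- state(): the state, without advancing time (a new reading comes with each control period).
- grab_frame(name): name is "side" or "top"; returns the picture (420x560x3 uint8, red, green, blue); there is no depth.
- calibration(name): a dict with "intrinsics" (3x3 intrinsics, pixels), "world_from_camera" (4x4, takes a point from camera to world coordinates). Camera axes: x right, y down, z forward; pixel columns grow to the right and rows downward; lengths in m; the calibration is good to about 2 mm. A picture is of the moment at which its call begins. calibration takes no time and is no camera call.
- job_done(): hands the job in, once; it reports no verdict.
The state is a dict: "time": time; "joint_pos": joint angles; "joint_vel": joint speeds; "joint_efforts": joint torques, N m; "tool_pos": TCP position; "tool_rot": TCP orientation; "contact_force": force on the tool from outside, world axes, zero at the start; "ft_torque": the same for the moment, N m; "gripper_width": opening from 0.0 (shut) to 1.0 (fully open).
Only numpy, scipy, OpenCV 4.12 (cv2) and the standard library are available. Lean on these libraries where they do the work, as an engineer would, in place of code of your own. Each camera call takes 0.05 s, during which the arm holds its last target.

## Task

Put the small red toy car away in the gated bay of the toy garage, without gripping or lifting it: push the sprung gate inward with one finger and keep it out of the way while your other finger, behind the car, pushes the car in after it, so that the car never has to push the gate open itself. Push the car in far enough that the gate swings fully shut behind it, and leave the parked bus and the other things where they stand.

Things in the scene. Friction and masses are not known exactly. Their poses are not given: they have to be found in the camera images.
- car: Small red plastic toy hatchback, 52 mm long, 30 wide, 34 high, about 70 g; its wheels do not turn, it slides. Origin: centre of its underside; x axis out of the nose (nose +26, tail -26), y left, z up. Tail: flat upright face, 26 wide, 4 to 34 high; bonnet 21 high. Starts 85 to 115 before the gate, nose to it, up to 12 off the bay's middle line and 0.2 rad askew.
- garage: Plywood toy garage, fixed, no roof, no raised floor (all stands at z = 0). Origin: at floor level, middle of the gateway; x axis points into the gated bay, y left going in, z up. The bay is 66 mm wide inside (y -33 to +33), 210 deep to the end wall; walls 8 thick, 44 high. A post 11 across, 50 high at y = +37 and -37 of the gateway. To the right (y -41 to -96) an open bay with the bus.
- gate (a joint): Gate angle in rad: 0 shut (across the gateway), up to 1.45 swung into the bay; it cannot swing outward. Upright hinge at garage x = 0, y = +32 mm. A spring shuts it: 0.008 N m when shut plus 0.008 per rad (0.1 to 0.3 N at the free edge); let go, it shuts in under 1 s. It sweeps 62 mm deep into the bay: the car's tail must be deeper than that for it to shut.
- flap (a point): The gate's leaf: white plastic flap, 3 mm thick, 61 wide, from 4 to 40 above the floor. Origin: at floor level under the middle of the leaf, 31.5 from the hinge (shut: garage x = 0, y = 0.5). y axis along the leaf towards the hinge; x axis normal to the leaf, into the bay when shut.
- bus: Bystander: red plastic toy bus, 86 long, 34 wide, 41 high, parked in the garage's open bay. Origin: centre of its underside.
- top: Bystander: wooden spinning top standing upside down on its flat crown, 44 across, 52 high, beside the car's way (on the bus bay's side). Origin: centre of its underside.
- eraser: Bystander: white plastic eraser block 42 x 20 x 12, lying beside the car's way on the other side. Origin: centre of its underside.
- tumbler: Bystander: glass tumbler, 68 across, 90 high. Origin: centre of its underside.
- tin: Bystander: stainless steel pencil tin with twist cap, 65 across, 112 high. Origin: centre of its underside.
- drawerbox: Bystander, fixed: grey plastic box with one small drawer, 110 x 140 x 80 high. Origin: centre of its underside.
Things that resemble listed ones, but are neither listed nor needed, are in the scene too. What is shaped like the car but green or white is not meant.

How it is judged:
By the outcome, as a careful person would: the job done as asked, in the order asked, and still so for the second after the job is handed in, with the robot touching nothing.
It also fails if it takes over 42 s, if anything falls off the work surface, if the arm or the gripper's body presses on something with over 40 N, if the wrist force passes 120 N, or if a joint passes its speed limit or range.

## Working session

There is one attempt and no reset: what is moved stays moved. The work goes in short steps, Python scripts to look and compute and a tool call to move; the robot and the scene stay as the last step left them, time stands still between calls to the robot, and variables do not carry over. Pictures are saved under pics/ and viewed, and the job is handed in when it is done.

Besides the shell and the picture viewer there is one more tool, called as name([rows], argument=value, ...), one row to a line, values as JSON. servo_tool: Moves the arm, as the interface text tells. Its arguments: {"type":"object","properties":{"deltas":{"type":"array","items":{"type":"array","items":{"type":"array","items":{"type":"number"}}}}},"required":["deltas"]}

```bash
mkdir -p pics; cat > h.py <<'E'
import numpy as np, cv2
from plant import state, grab_frame, calibration, job_done
def save(n,im): cv2.imwrite('pics/'+n+'.png',cv2.cvtColor(im,cv2.COLOR_RGB2BGR))
def ray(cam,u,v,z):
    c=calibration(cam);K=np.array(c['intrinsics']);T=np.array(c['world_from_camera'])
    d=T[:3,:3]@np.linalg.inv(K)@np.array([u,v,1.0]);o=T[:3,3]
    return o+d*(z-o[2])/d[2]
def proj(cam,p):
    c=calibration(cam);K=np.array(c['intrinsics']);T=np.linalg.inv(np.array(c['world_from_camera']))
    q=K@(T[:3,:3]@np.array(p)+T[:3,3]);return q[:2]/q[2]
E
python3 - <<'E'
from h import *
np.set_printoptions(precision=4,suppress=True)
print(state())
for n in('side','top'):
    im=grab_frame(n);save(n+'0',im);np.save(n+'0.npy',im);c=calibration(n);print(c)
E
```

```text
{'time': 0.0, 'joint_pos': array([ 1.004 ,  0.0534,  1.6143, -0.    ,  1.476 , -0.119 ]), 'joint_vel': array([ 0.0001, -0.0002, -0.0001,  0.    ,  0.0029, -0.0012]), 'joint_efforts': array([  0.0004, -39.37  , -37.016 ,  -0.0002,   0.0074,  -0.    ]), 'tool_pos': array([0.2703, 0.5629, 0.249 ]), 'tool_rot': array([-0.0003,  0.222 ,  0.975 , -0.001 ]), 'contact_force': array([ 0.5286,  0.6403, -0.3048]), 'ft_torque': array([-0.0116, -0.0193, -0.0039]), 'gripper_width': 1.0004251155198567}
{'intrinsics': array([[500.4374,   0.    , 276.2856],
       [  0.    , 500.4374, 213.2147],
       [  0.    ,   0.    ,   1.    ]]), 'world_from_camera': array([[-0.8108, -0.4399,  0.3862,  0.0414],
       [-0.5853,  0.602 , -0.5432,  0.7625],
       [ 0.0064, -0.6664, -0.7455,  1.0656],
       [ 0.    ,  0.    ,  0.    ,  1.    ]])}
{'intrinsics': array([[382.5821,   0.    , 278.6377],
       [  0.    , 382.5821, 205.3464],
       [  0.    ,   0.    ,   1.    ]]), 'world_from_camera': array([[-0.0038, -0.9912,  0.1327,  0.452 ],
       [-1.    ,  0.0044,  0.0038, -0.0125],
       [-0.0044, -0.1326, -0.9912,  0.9482],
       [ 0.    ,  0.    ,  0.    ,  1.    ]])}
```

View pics/side0.png

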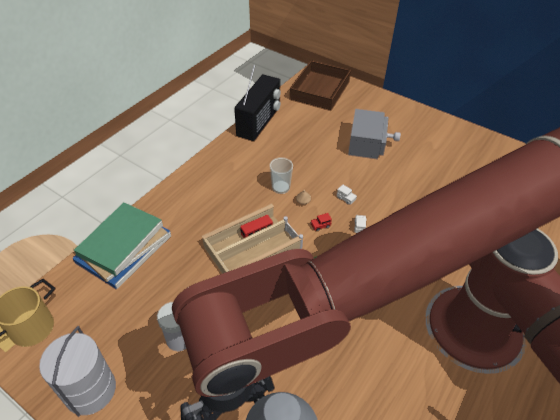

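View pics/top0.png

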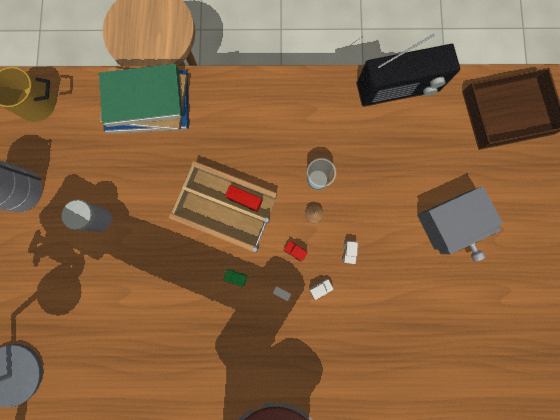

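```bash
python3 - <<'E'
from h import *
t=np.load('top0.npy');s=np.load('side0.npy')
save('t0z',cv2.resize(t[150:310,160:370],None,fx=3.8,fy=3.7,interpolation=cv2.INTER_CUBIC))
save('s0z',cv2.resize(s[170:290,190:390],None,fx=4,fy=4,interpolation=cv2.INTER_CUBIC))
E
```

```text
(no output)
```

View pics/t0z.png

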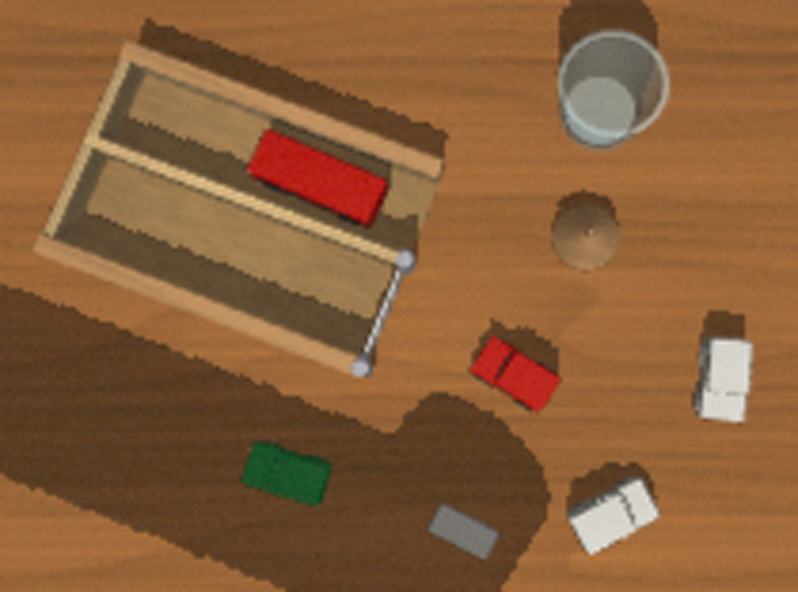

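View pics/s0z.png

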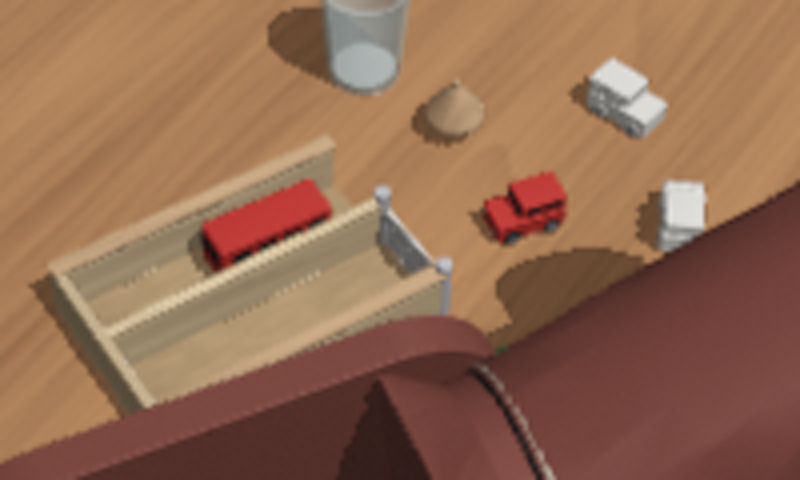

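```bash
cat > meas.py <<'E'
from h import *
np.set_printoptions(precision=4,suppress=True)
def redcar(im,cam,bbox):
    hsv=cv2.cvtColor(im,cv2.COLOR_RGB2HSV)
    m=(((hsv[...,0]<8)|(hsv[...,0]>172))&(hsv[...,1]>170)&(hsv[...,2]>70)).astype(np.uint8)
    n,l,st,ce=cv2.connectedComponentsWithStats(m)
    out=[]
    for i in range(1,n):
        x,y,w,h,a=st[i]
        if a>40 and bbox[0]<=x<=bbox[2] and bbox[1]<=y<=bbox[3]: out.append((i,st[i],ce[i]))
    return l,out
E
python3 - <<'E'
from meas import *
t=np.load('top0.npy');s=np.load('side0.npy')
for im,cam in((t,'top'),(s,'side')):
    l,o=redcar(im,cam,(0,100,400,400))
    for i,st,ce in o:
        print(cam,st,ce)
        if 100<st[4]<600:
            c,_=cv2.findContours((l==i).astype(np.uint8),cv2.RETR_EXTERNAL,cv2.CHAIN_APPROX_NONE)
            r=cv2.minAreaRect(c[0]);b=cv2.boxPoints(r)
            for z in(.034,.021,.01): print(z,[ray(cam,*p,z)[:2] for p in b])
# posts: blue-gray
g=(266.6-.5,220.5-.5);h=(255.3-.5,249.5-.5)
P,Q=ray('top',*g,.05),ray('top',*h,.05);print(P,Q,np.linalg.norm(P-Q))
print(ray('side',190+383/4,170+192/4,.05),ray('side',190+444/4,170+266/4,.05))
for z in (t[170:270,200:300],):
    pass
# corners of garage outer top z=.044 from top zoom
for zx,zy in((125,45),(38,243),(442,165),(352,372),(440,178)):
    print(zx,zy,ray('top',160+zx/3.8-.4,150+zy/3.7-.4,.044))
for nm,zx,zy,z in(('top',587,232,.04),('tumb',614,82,.09),('eraser',463,532,.012),('white',612,515,.03),('white2',725,380,.03)):
    print(nm,ray('top',160+zx/3.8-.4,150+zy/3.7-.4,z))
E
```

```text
top [225 185  37  26 491] [243.3951 197.5418]
0.034 [array([0.5961, 0.1235]), array([0.6273, 0.1107]), array([0.5915, 0.0291]), array([0.5608, 0.0421])]
0.021 [array([0.5982, 0.1254]), array([0.6298, 0.1125]), array([0.5935, 0.0297]), array([0.5623, 0.0429])]
0.01 [array([0.5999, 0.127 ]), array([0.6319, 0.114 ]), array([0.5952, 0.0302]), array([0.5636, 0.0436])]
top [284 241  24  20 252] [295.3056 250.6429]
0.034 [array([ 0.4684, -0.0184]), array([ 0.4916, -0.0336]), array([ 0.4634, -0.0772]), array([ 0.4404, -0.0619])]
0.021 [array([ 0.4686, -0.0185]), array([ 0.4922, -0.0339]), array([ 0.4636, -0.0781]), array([ 0.4402, -0.0626])]
0.01 [array([ 0.4688, -0.0186]), array([ 0.4927, -0.0342]), array([ 0.4637, -0.0789]), array([ 0.44  , -0.0632])]
side [311 213  20  18 201] [320.8905 221.3284]
0.034 [array([ 0.4914, -0.0263]), array([ 0.4618, -0.0766]), array([ 0.4299, -0.0458]), array([0.4592, 0.0032])]
0.021 [array([ 0.4971, -0.0362]), array([ 0.4671, -0.0872]), array([ 0.4348, -0.056 ]), array([ 0.4645, -0.0064])]
0.01 [array([ 0.5019, -0.0446]), array([ 0.4716, -0.0961]), array([ 0.4389, -0.0646]), array([ 0.4689, -0.0145])]
side [241 215  31  22 311] [255.7428 224.9357]
0.034 [array([0.6275, 0.1077]), array([0.595 , 0.0259]), array([0.5634, 0.0475]), array([0.5961, 0.1274])]
0.021 [array([0.6349, 0.0994]), array([0.6019, 0.0167]), array([0.57  , 0.0385]), array([0.6031, 0.1194])]
0.01 [array([0.6412, 0.0924]), array([0.6079, 0.0088]), array([0.5755, 0.0309]), array([0.609 , 0.1126])]
[0.5375 0.0206 0.05  ] [0.4697 0.047  0.05  ] 0.07275770827509011
[0.5368 0.0215 0.05  ] [0.4676 0.0506 0.05  ]
125 45 [0.6805 0.1994 0.044 ]
38 243 [0.5503 0.2505 0.044 ]
442 165 [ 0.6    -0.0026  0.044 ]
352 372 [0.4671 0.0534 0.044 ]
440 178 [ 0.5915 -0.0013  0.044 ]
top [ 0.5564 -0.0936  0.04  ]
tumb [ 0.644  -0.1069  0.09  ]
eraser [ 0.3645 -0.0148  0.012 ]
white [ 0.3765 -0.107   0.03  ]
white2 [ 0.4614 -0.1793  0.03  ]
```

servo_tool([
  [[85,20,-60,0,0],[85,40,-120,0,0],[85,55,-180,0,0],[85,75,-240,0,0],[85,75,-240,0,0]],
])

```text
time: 0.72
tool_pos: [0.3465, 0.3203, 0.2498]
tool_rot: [0.0, 0.225, 0.974, -0.0]
contact_force: [-0.9, 1.1, -0.4]
gripper_width: 0.994
```

```bash
python3 - <<'E'
from h import *
for n in('side','top'):
    im=grab_frame(n);np.save(n+'1.npy',im)
t=np.load('top1.npy');s=np.load('side1.npy')
save('t1z',cv2.resize(t[150:310,160:370],None,fx=3.8,fy=3.7,interpolation=cv2.INTER_CUBIC))
save('s1z',cv2.resize(s[170:290,190:390],None,fx=4,fy=4,interpolation=cv2.INTER_CUBIC))
E
```

```text
(no output)
```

View pics/s1z.png

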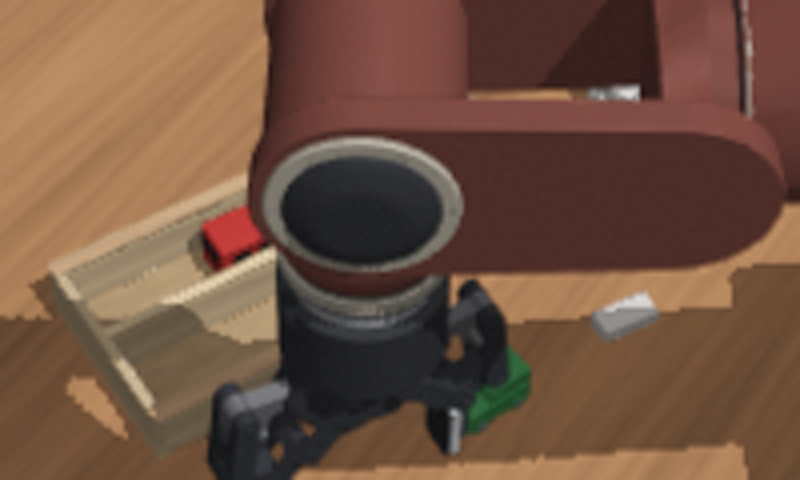

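View pics/t1z.png

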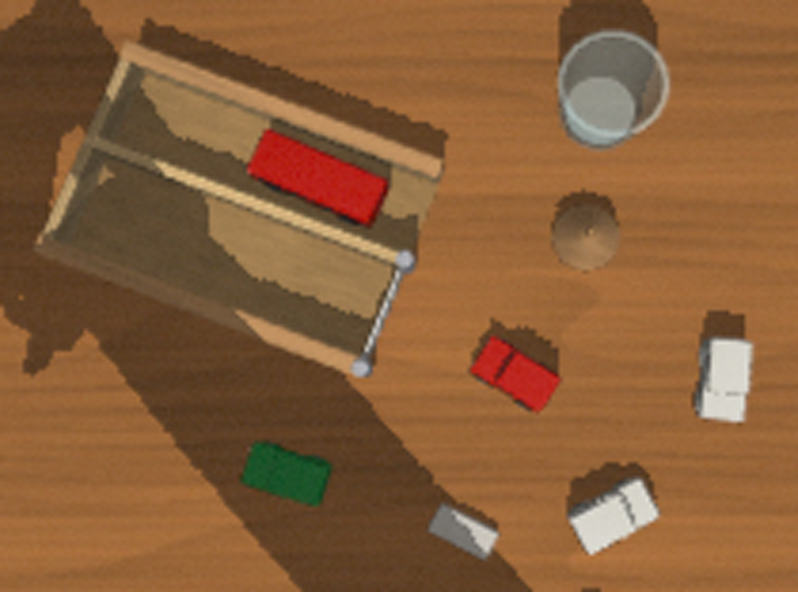

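```bash
python3 - <<'E'
from meas import *
for f,cam,box in(('top1','top',(240,205,285,262)),('side0','side',(275,210,310,250))):
    im=np.load(f+'.npy').astype(int);x0,y0,x1,y1=box
    c=im[y0:y1,x0:x1];m=((c[...,2]-c[...,0]>5)&(c[...,2]>120)).astype(np.uint8)
    n,l,st,ce=cv2.connectedComponentsWithStats(m)
    for i in range(1,n):
        if st[i][4]>3:
            p=ce[i]+[x0,y0];print(cam,st[i][4],p,ray(cam,*p,.05)[:2])
# car with soft-edge area: top1
im=np.load('top1.npy').astype(float)[236:266,278:312]
G=np.array([.503,.035]);a=np.radians(68);
l,o=redcar(np.load('top1.npy'),'top',(280,230,300,260))
for i,st,ce in o:
    M=cv2.moments((l==i).astype(np.uint8),True)
    ang=.5*np.arctan2(2*M['mu11'],M['mu20']-M['mu02']);p=ray('top',*ce,.028);q=ray('top',ce[0]+10*np.cos(ang),ce[1]+10*np.sin(ang),.028)
    print(st,p,np.degrees(np.arctan2(*(p-q)[[1,0]])))
E
```

```text
[284 241  24  20 256] [ 0.4659 -0.0484  0.028 ] 57.731807318406666
```

```bash
python3 - <<'E'
from meas import *
im=np.load('top1.npy').astype(int)
print(im[218:224,262:272].tolist()[2])
for f,cam,box in(('top1','top',(240,205,285,262)),('side0','side',(275,210,310,250))):
    im=np.load(f+'.npy').astype(int);x0,y0,x1,y1=box
    c=im[y0:y1,x0:x1];m=((c[...,2]-c[...,0]>-10)&(c[...,2]>90)).astype(np.uint8)
    n,l,st,ce=cv2.connectedComponentsWithStats(m)
    for i in range(1,n):
        if st[i][4]>3:
            p=ce[i]+[x0,y0];print(cam,st[i],p,ray(cam,*p,.05)[:2])
    print('\n'.join(''.join('#' if v else '.' for v in r) for r in m))
E
```

```text
[[162, 135, 95], [185, 154, 108], [170, 163, 161], [172, 170, 175], [177, 178, 181], [177, 175, 179], [141, 140, 145], [108, 83, 69], [156, 104, 58], [162, 106, 58]]
top [24 13  5  6 21] [266.1429 220.4286] [0.5365 0.0205]
top [21 26  2  4  4] [261.5 232.5] [0.5081 0.0314]
top [19 31  2  4  4] [259.5 237.5] [0.4964 0.0361]
top [13 39  5  8 22] [255.0909 248.1818] [0.4716 0.0463]
.............................................
.............................................
.............................................
.............................................
.............................................
.............................................
.............................................
.............................................
.............................................
.............................................
.............................................
.............................................
.............................................
.........................###.................
.........................###.................
........................####
[... 2811 characters left out ...]
................
..............######...............
...............#####...............
..............####.#...............
...............######..............
..................#..#...###.......
...................#....####.......
..................#......###.......
...................................
...................................
..........................#........
..........................#........
..........................#........
..........................#........
..........................#........
..........................#........
..........................#........
.........................##........
...................................
...................................
```

```bash
cat > plan.py <<'E'
from h import *
np.set_printoptions(precision=1,suppress=True)
G=np.array([503,34.7]);A=68.
def w(x,y):
    a=np.radians(A);return G+x*np.array([np.cos(a),np.sin(a)])+y*np.array([-np.sin(a),np.cos(a)])
def g(p):
    a=np.radians(A);d=np.array(p)[:2]-G;return np.array([d@[np.cos(a),np.sin(a)],d@[-np.sin(a),np.cos(a)]])
def tcp(c,yaw,along,lat=5):
    h=np.radians(A+yaw);return w(*c)+along*np.array([np.cos(h),np.sin(h)])+lat*np.array([-np.sin(h),np.cos(h)])
E
python3 - <<'E'
from plan import *
c=g([466,-48]);yaw=-10.8;print(c)
s=state();p=s['tool_pos']*1000;q=s['tool_rot'];ang=np.degrees(np.arctan2(q[2]**2-q[1]**2,2*q[1]*q[2]));print(p,ang)
T=tcp(c,yaw,0);print('start',T,A+yaw,'shift',T-p[:2],'turn',(A+yaw-ang)/6)
prev=T
cc=c.copy();Y=yaw
L=0
while cc[0]<100:
    print('car',cc,'yaw %.1f'%Y,'tcp-T',tcp(cc,Y,4)-T,'turn %.2f'%((Y-yaw)/6))
    for k in range(10):
        cc=cc+1*np.array([np.cos(np.radians(Y)),np.sin(np.radians(Y))])
        if Y<0: Y=min(0,Y+10.8/60)
    
E
```

```text
[-90.5   3.3]
[345.7 322.9 250.1] 64.24896718784905
start [461.8 -45.3] 57.2 shift [ 116.1 -368.2] turn -1.1748278646415073
car [-90.5   3.3] yaw -10.8 tcp-T [2.2 3.4] turn 0.00
car [-80.7   1.6] yaw -9.0 tcp-T [ 7.3 11.8] turn 0.30
car [-70.8   0.2] yaw -7.2 tcp-T [12.1 20.3] turn 0.60
car [-60.9  -0.9] yaw -5.4 tcp-T [16.7 29.1] turn 0.90
car [-50.9  -1.7] yaw -3.6 tcp-T [21.  37.9] turn 1.20
car [-40.9  -2.2] yaw -1.8 tcp-T [25.  46.9] turn 1.50
car [-30.9  -2.4] yaw -0.0 tcp-T [28.7 56. ] turn 1.80
car [-20.9  -2.4] yaw 0.0 tcp-T [32.5 65.3] turn 1.80
car [-10.9  -2.4] yaw 0.0 tcp-T [36.2 74.6] turn 1.80
car [-0.9 -2.4] yaw 0.0 tcp-T [40.  83.8] turn 1.80
car [ 9.1 -2.4] yaw 0.0 tcp-T [43.7 93.1] turn 1.80
car [19.1 -2.4] yaw 0.0 tcp-T [ 47.5 102.4] turn 1.80
car [29.1 -2.4] yaw 0.0 tcp-T [ 51.2 111.7] turn 1.80
car [39.1 -2.4] yaw 0.0 tcp-T [ 54.9 120.9] turn 1.80
car [49.1 -2.4] yaw 0.0 tcp-T [ 58.7 130.2] turn 1.80
car [59.1 -2.4] yaw 0.0 tcp-T [ 62.4 139.5] turn 1.80
car [69.1 -2.4] yaw 0.0 tcp-T [ 66.2 148.7] turn 1.80
car [79.1 -2.4] yaw 0.0 tcp-T [ 69.9 158. ] turn 1.80
car [89.1 -2.4] yaw 0.0 tcp-T [ 73.7 167.3] turn 1.80
car [99.1 -2.4] yaw 0.0 tcp-T [ 77.4 176.6] turn 1.80
```

servo_tool([
  [[85,19,-60,0,-0.2],[85,38,-118,0,-0.4],[85,57,-176,0,-0.6],[85,76,-234,0,-0.8],[85,95,-292,0,-1.0]],
])

```text
time: 1.45
tool_pos: [0.4413, 0.0308, 0.2504]
tool_rot: [0.0, 0.272, 0.962, 0.0]
contact_force: [1.2, 1.9, -0.8]
gripper_width: 0.995
```

servo_tool([
  [[85,15,-50,0,-0.17],[85,21,-76,0,-0.17],[85,21,-76,-50,-0.17],[85,21,-76,-105,-0.17],[85,21,-76,-105,-0.17]],
])

```text
time: 2.08
tool_pos: [0.4584, -0.0427, 0.1402]
tool_rot: [-0.006, 0.28, 0.96, -0.0]
contact_force: [0.1, 0.3, 1.2]
gripper_width: 0.997
```

```bash
python3 - <<'E'
from plan import *
s=state();p=s['tool_pos']*1000;q=s['tool_rot'];ang=np.degrees(np.arctan2(q[2]**2-q[1]**2,2*q[1]*q[2]));print(s['time'],p,ang)
for n in('side','top'):
    im=grab_frame(n);np.save(n+'2.npy',im)
t=np.load('top2.npy');s=np.load('side2.npy')
save('t2z',cv2.resize(t[150:310,160:370],None,fx=3.8,fy=3.7,interpolation=cv2.INTER_CUBIC))
save('s2z',cv2.resize(s[150:300,190:390],None,fx=4,fy=4,interpolation=cv2.INTER_CUBIC))
E
```

```text
2.075 [458.4 -42.7 140.2] 57.43344484850906
```

View pics/s2z.png

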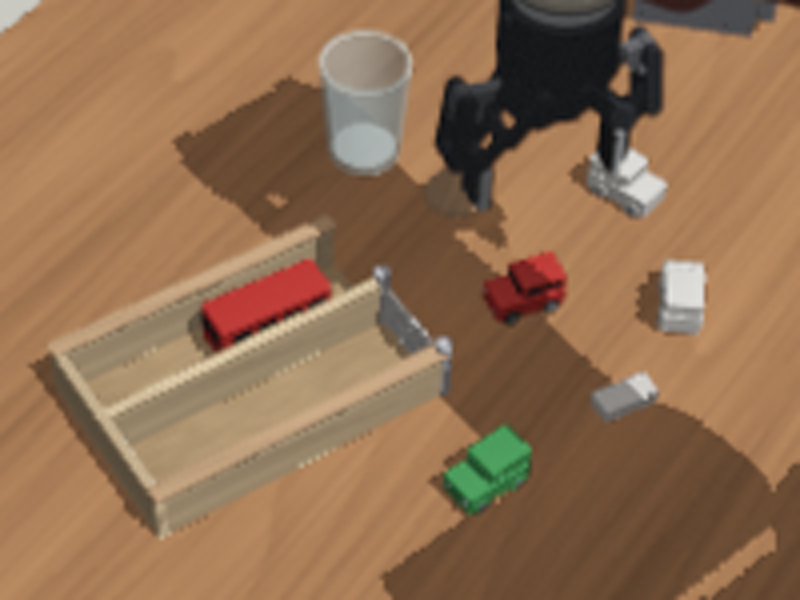

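View pics/t2z.png

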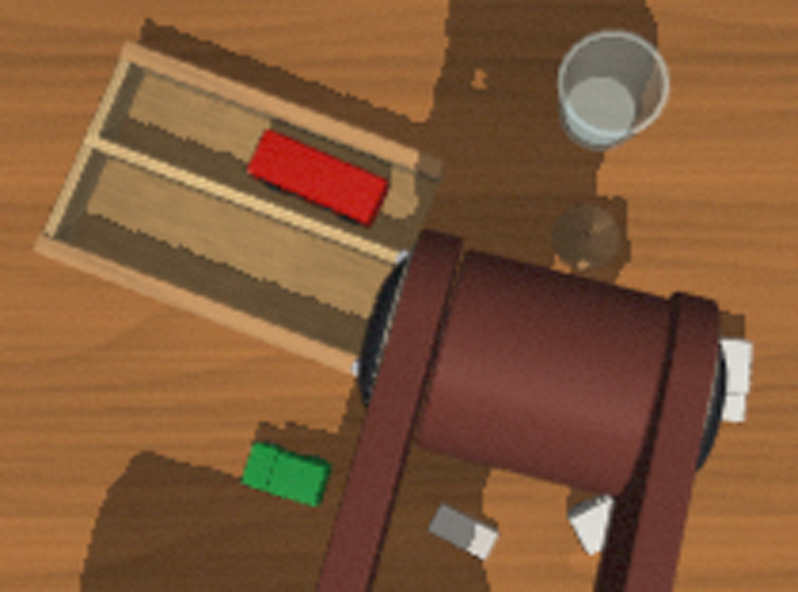

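```bash
python3 - <<'E'
from plan import *
s=np.load('side2.npy')
Z=cv2.resize(s[150:300,190:390],None,fx=4,fy=4,interpolation=cv2.INTER_CUBIC)
def mk(p,col):
    u=proj('side',np.array(p)/1000);cv2.circle(Z,(int((u[0]-190+.5)*4),int((u[1]-150+.5)*4)),3,col,-1)
h=np.radians(57.2);R=np.array([[np.cos(h),-np.sin(h)],[np.sin(h),np.cos(h)]]);C=np.array([466,-48])
for x,y,z in((-26,13,34),(-26,-13,34),(26,13,21),(26,-13,21),(26,15,4),(-26,15,4)): mk([*(C+R@[x,y]),z],(0,255,255))
for y in(37,-37): mk([*w(0,y),50],(255,255,0));mk([*w(0,y),0],(255,255,0))
for x,y in((210,33),(210,-33),(218,41)): mk([*w(x,y),44],(255,0,255))
save('s2m',Z)
E
```

```text
(no output)
```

View pics/s2m.png

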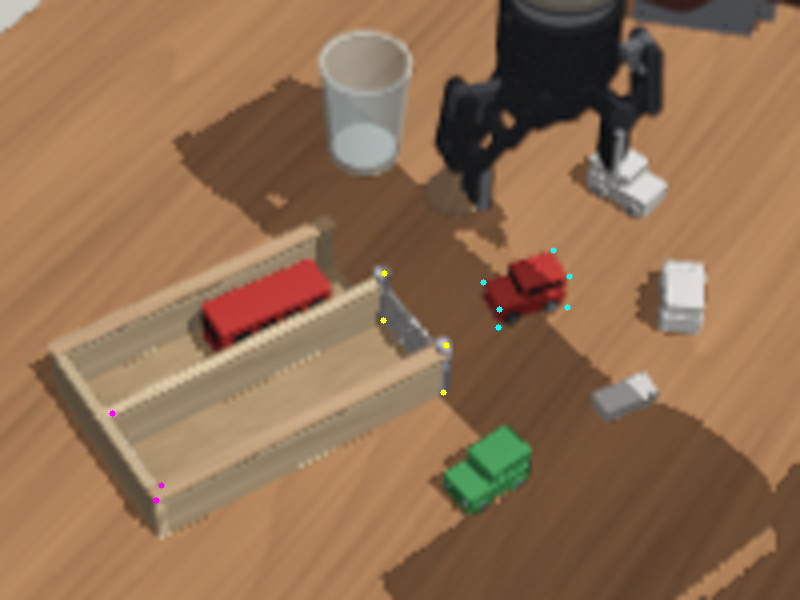

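servo_tool([
  [[85,0,0,-50,0],[85,0,0,-95,0],[85,0,0,-120,0],[85,0,0,-120,0],[60,0,0,-120,0]],
])

```text
time: 2.8
tool_pos: [0.4643, -0.045, 0.0284]
tool_rot: [0.003, 0.281, 0.96, 0.0]
contact_force: [0.3, 0.4, 0.6]
gripper_width: 0.808
```

servo_tool([
  [[60,0,0,0,0],[60,0,0,0,0],[60,0,0,0,0]],
])

```text
time: 3.18
tool_pos: [0.4619, -0.0447, 0.0259]
tool_rot: [0.0, 0.281, 0.96, 0.0]
contact_force: [0.6, -0.3, 0.3]
gripper_width: 0.7
```

```bash
cat > look.py <<'E'
import sys
from plan import *
n=sys.argv[1]
s=state();p=s['tool_pos']*1000;q=s['tool_rot'];ang=np.degrees(np.arctan2(q[2]**2-q[1]**2,2*q[1]*q[2]));print(s['time'],p,ang,'garage',g(p),s['contact_force'],s['gripper_width'])
im=grab_frame('side');np.save('side'+n+'.npy',im)
save('s'+n,cv2.resize(im[170:290,210:370],None,fx=5,fy=5,interpolation=cv2.INTER_CUBIC))
E
python3 look.py 3
```

```text
3.175 [461.9 -44.7  25.9] 57.32317847970836 garage [-89.    8.3] [ 0.6 -0.3  0.3] 0.6995347240766346
```

View pics/s3.png

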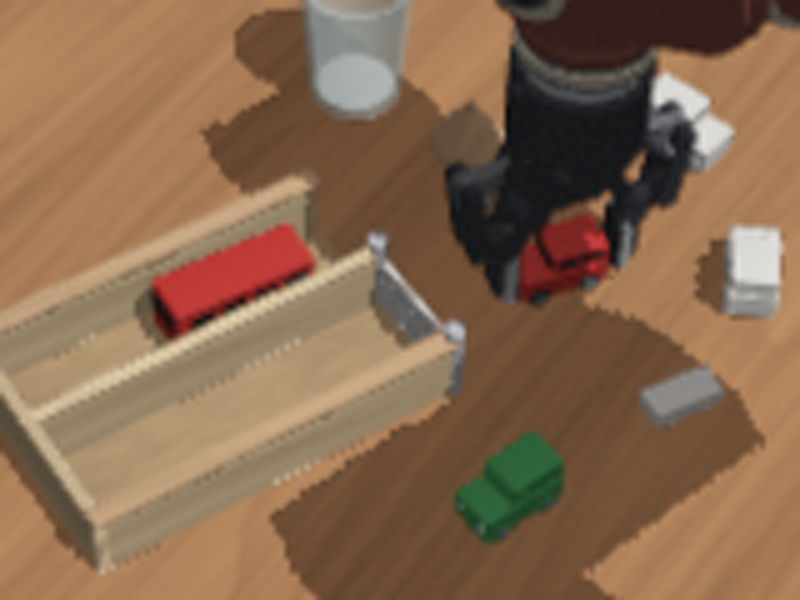

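servo_tool([
  [[60,2,3.5,0,0],[60,7,12,0,0.3],[60,12,20.5,0,0.6],[60,16.5,29,0,0.9],[60,19,34,0,1.05]],
])

```text
time: 3.85
tool_pos: [0.481, -0.0099, 0.0253]
tool_rot: [-0.0, 0.227, 0.974, -0.0]
contact_force: [-1.0, -2.4, 1.6]
gripper_width: 0.7
```

```bash
python3 look.py 4
```

```text
3.85 [481.   -9.9  25.3] 63.74442992674483 garage [-49.6   3.7] [-1.  -2.4  1.6] 0.700352618412723
```

View pics/s4.png

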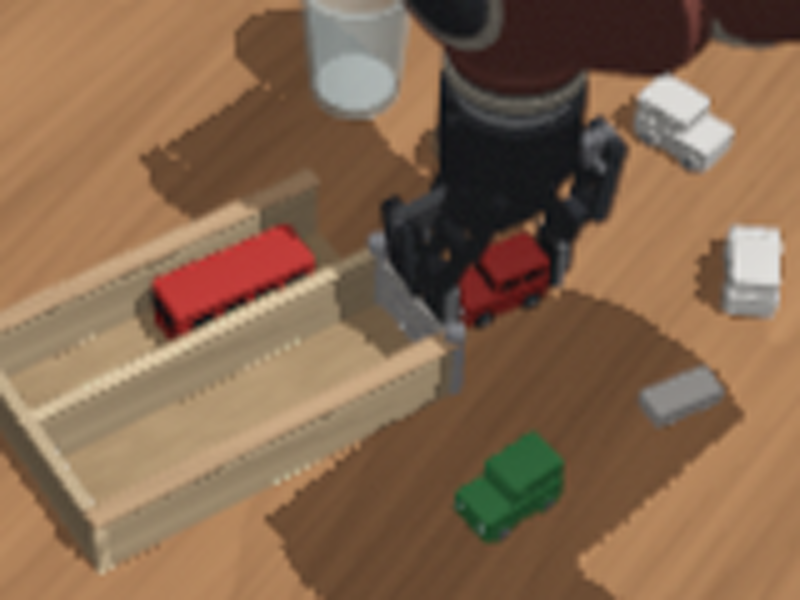

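servo_tool([
  [[60,4,8.5,0,0.3],[60,8,17,0,0.6],[60,11,25,0,0.75],[60,14,33,0,0.75],[60,16,38,0,0.75]],
])

```text
time: 4.53
tool_pos: [0.4968, 0.028, 0.0253]
tool_rot: [0.0, 0.19, 0.982, 0.0]
contact_force: [-1.1, -1.1, 0.1]
gripper_width: 0.704
```

```bash
python3 look.py 5
```

```text
4.525 [496.8  28.   25.3] 68.14380190406787 garage [-8.6  3.2] [-1.1 -1.1  0.1] 0.7036969773739826
```

View pics/s5.png

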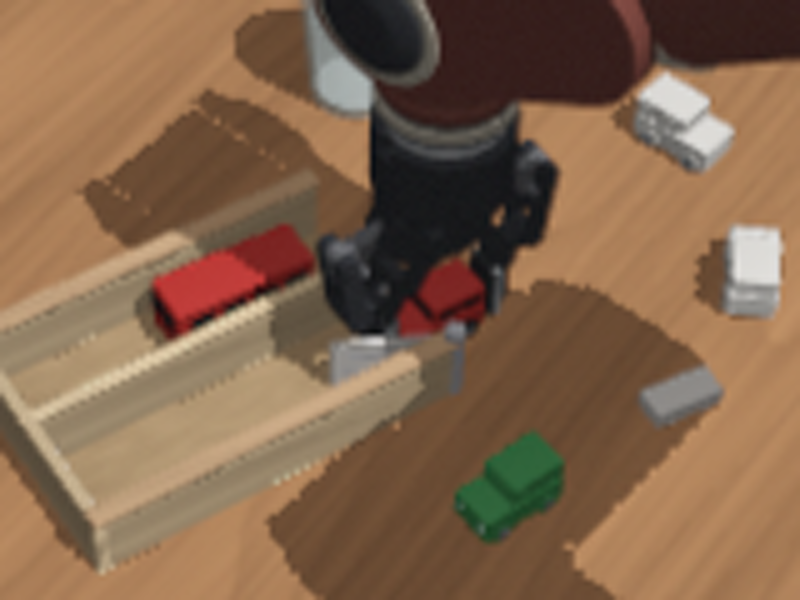

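servo_tool([
  [[60,3,7.5,0,0],[60,6,15,0,0],[60,9,22.5,0,0],[60,10,25,0,0]],
])

```text
time: 5.08
tool_pos: [0.5068, 0.0529, 0.0253]
tool_rot: [-0.0, 0.189, 0.982, 0.0]
contact_force: [0.1, -1.7, 0.4]
gripper_width: 0.701
```

```bash
python3 look.py 6
```

```text
5.075 [506.8  52.9  25.3] 68.15777786898825 garage [18.3  3.3] [ 0.1 -1.7  0.4] 0.7005982021384825
```

View pics/s6.png

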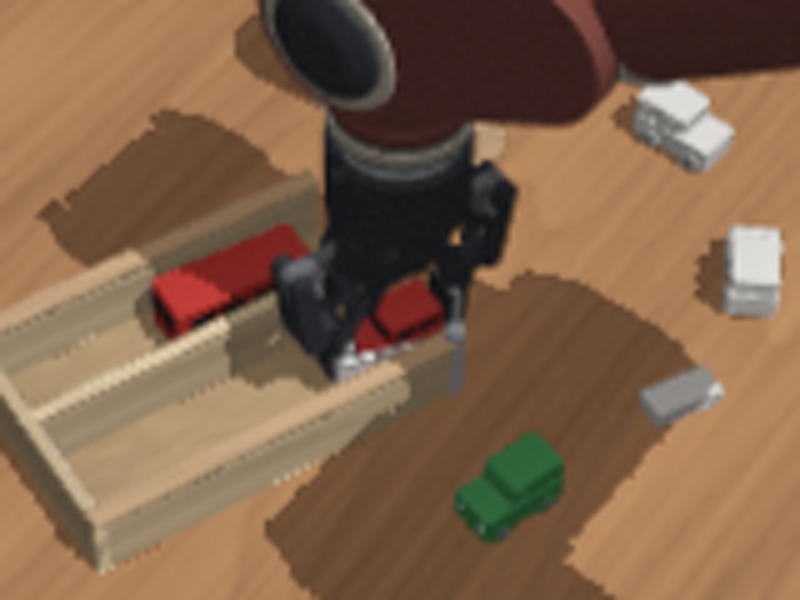

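servo_tool([
  [[60,3,7.5,0,0],[60,6,15,0,0],[60,9,22.5,0,0],[60,12,30,0,0],[60,14,35,0,0]],
])

```text
time: 5.75
tool_pos: [0.5208, 0.0879, 0.0253]
tool_rot: [-0.0, 0.19, 0.982, 0.0]
contact_force: [-0.6, -1.5, 0.7]
gripper_width: 0.704
```

```bash
python3 look.py 7
```

```text
5.75 [520.8  87.9  25.3] 68.14488599584737 garage [56.   3.4] [-0.6 -1.5  0.7] 0.7040842470334181
```

View pics/s7.png

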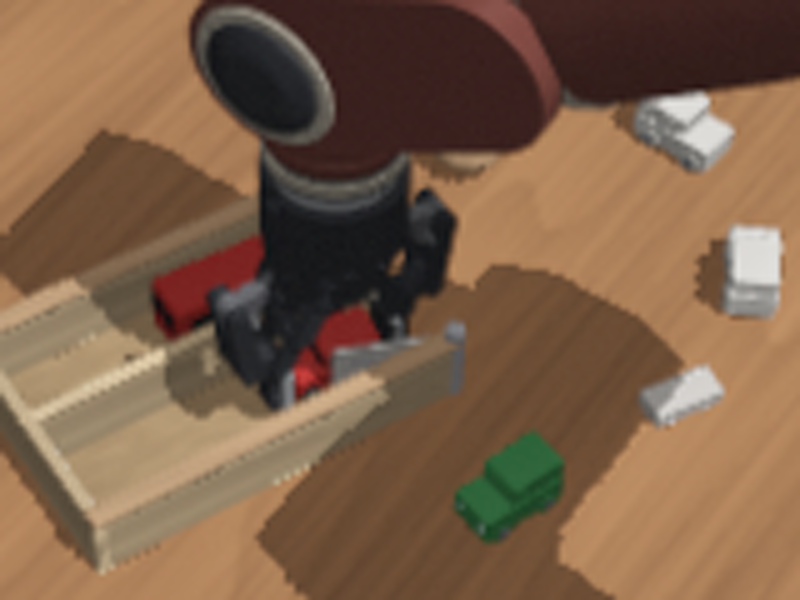

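servo_tool([
  [[60,3,7,0,0],[60,6,14.5,0,0],[60,9,22,0,0],[60,12,29.5,0,0],[60,14,34,0,0]],
])

```text
time: 6.42
tool_pos: [0.5348, 0.1219, 0.0253]
tool_rot: [0.0, 0.19, 0.982, 0.0]
contact_force: [0.2, -0.7, 0.7]
gripper_width: 0.701
```

servo_tool([
  [[60,2,5,0,0],[60,4,10,0,0],[60,5,13,0,0],[60,5,13,0,0]],
])

```text
time: 6.92
tool_pos: [0.5396, 0.1347, 0.0252]
tool_rot: [-0.0, 0.19, 0.982, 0.0]
contact_force: [-0.4, -0.1, 0.3]
gripper_width: 0.706
```

```bash
python3 look.py 8
```

```text
6.925 [539.6 134.7  25.2] 68.13239362486678 garage [106.4   3.5] [-0.4 -0.1  0.3] 0.7061960536263462
```

View pics/s8.png

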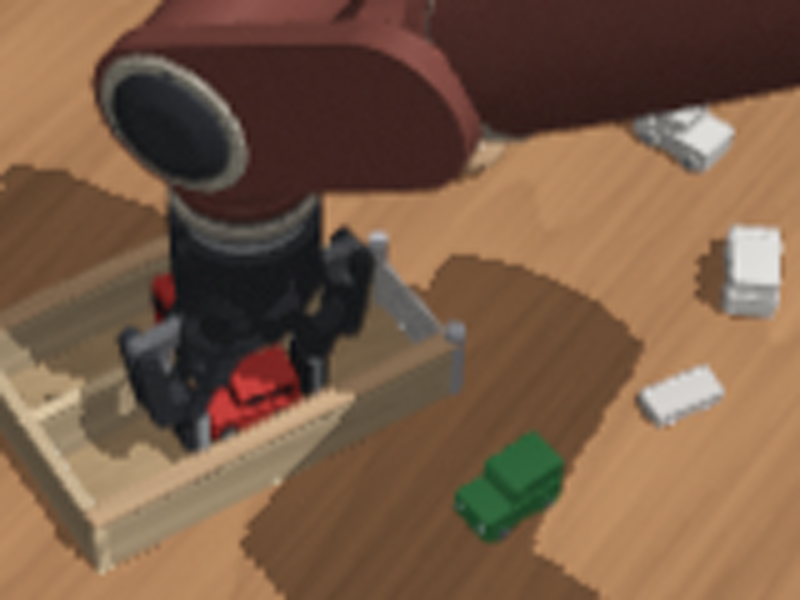

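servo_tool([
  [[68,0,0,0,0],[68,0,0,0,0],[68,0,0,20,0],[68,0,0,60,0],[68,0,0,110,0]],
])

```text
time: 7.6
tool_pos: [0.539, 0.1342, 0.1369]
tool_rot: [-0.001, 0.19, 0.982, -0.0]
contact_force: [1.2, 0.2, -0.8]
gripper_width: 0.797
```

servo_tool([
  [[68,0,0,60,0],[68,-20,55,100,0],[68,-40,110,100,0],[68,-60,165,100,0],[68,-80,220,100,0]],
])

```text
time: 8.22
tool_pos: [0.4589, 0.3562, 0.2377]
tool_rot: [0.001, 0.19, 0.982, 0.001]
contact_force: [0.5, 0.1, -0.4]
gripper_width: 0.795
```

servo_tool([
  [[68,-20,55,0,0],[68,-40,110,0,0],[68,-50,140,0,0],[68,-50,140,0,0]],
])

```text
time: 8.72
tool_pos: [0.4085, 0.4962, 0.2368]
tool_rot: [0.0, 0.188, 0.982, 0.001]
contact_force: [0.0, 0.1, -0.2]
gripper_width: 0.798
```

```bash
python3 - <<'E'
from meas import *
for n in('side','top'):
    im=grab_frame(n);np.save(n+'9.npy',im)
t=np.load('top9.npy');s=np.load('side9.npy')
save('t9z',cv2.resize(t[150:310,160:370],None,fx=3.8,fy=3.7,interpolation=cv2.INTER_CUBIC))
save('s9z',cv2.resize(s[150:300,190:390],None,fx=4,fy=4,interpolation=cv2.INTER_CUBIC))
import plan
l,o=redcar(t,'top',(200,150,300,280))
for i,st,ce in o:
    c,_=cv2.findContours((l==i).astype(np.uint8),cv2.RETR_EXTERNAL,cv2.CHAIN_APPROX_NONE)
    b=cv2.boxPoints(cv2.minAreaRect(c[0]))
    print(st,[plan.g(ray('top',*p,.034)*1000) for p in b])
print(state()['time'],state()['contact_force'])
E
```

```text
[225 185  37  26 489] [array([117.2, -53.1]), array([117.1, -86.7]), array([ 28.3, -84.2]), array([ 28.9, -50.8])]
[212 208  23  20 243] [array([127.6,   1.7]), array([122.5, -25. ]), array([ 71.6, -14.4]), array([76.9, 12.2])]
8.825 [ 0.2 -1.8  0.3]
```

View pics/t9z.png

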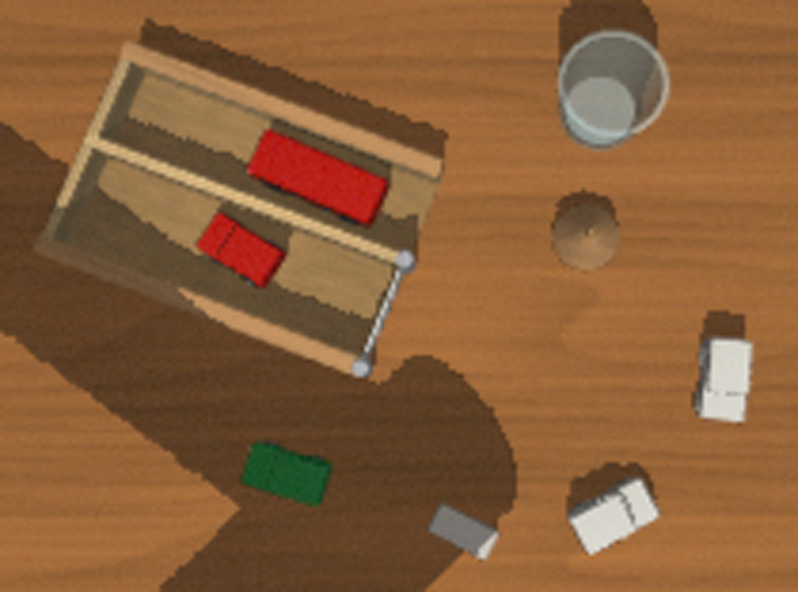

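View pics/s9z.png

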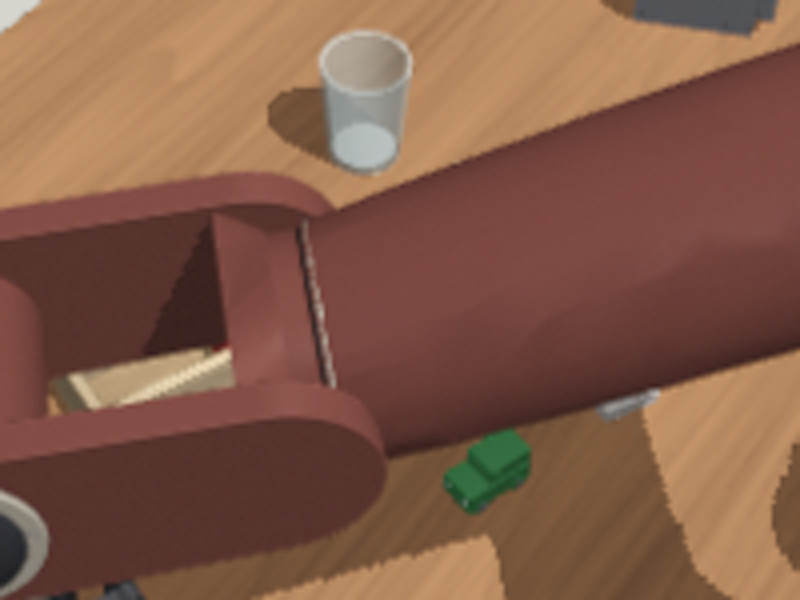

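```bash
python3 -c "
from plant import job_done;print(job_done())"
```

```text
the job is handed in; nothing more can be done
None
```

The red car is parked in the gated bay with the gate shut behind it. I handed the job in at about 8.8 s of the 42 s allowed.

**How it was done:** I straddled the car lengthwise with the jaws at 60 mm, leaving a few millimetres of slack so it was never gripped. The front finger pushed the gate in and the rear finger pushed the tail. On the way I straightened the car from about 11° askew.

**Last checks:**
- **Car:** the final top view puts its tail about 72 to 77 mm inside the gateway, past the 62 mm the gate sweeps. It ended about 11° askew, with its sides inside the bay walls.
- **Gate:** the leaf lies across the gateway between both posts.
- **Other things:** the bus has the same outline in the first and last top views. The top, tumbler and eraser look unmoved by eye in the top view. I did not check the tin and drawer box separately.
- **Forces:** readings stayed at about 3 N or less, and the arm ended clear of everything.

**Gate contact:** the front finger held the gate until the nose was about 50 mm in. After that the nearly open leaf rested against the car's side, and later fell shut behind the rear finger. In the pictures I took, the car does not push the gate open, but I could not watch the moments between them.

**Not confirmed:** the arm blocked the last side view of the gate and car, so the final result rests on the top view. An earlier side view, taken before I lifted the fingers, also showed the gate shut.

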